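Hold open the dust lid of the test-tile drawer

TASK

Pull the drawer of the grey bench chest all the way out, then lift the hinged dust lid inside the drawer to 45 degrees (half-way to upright) so that the glaze test tiles under it can be reached. The lid falls shut by itself: finish with the gripper still holding it up at that angle, with the drawer still fully out, and leave the mug, the jar and the small bowl where they stand.

Things in the scene. Friction and masses are not known exactly. Their poses are not given: they have to be found in the camera images.
- chest: Grey metal bench chest, fixed on the table, 300 deep (x) x 260 wide (y) x 130 high, one drawer. Origin: at table height under the middle of its front; the drawer opens along its -x axis. Drawer front: white panel, 15 thick, outer face at the chest's x = 0 when shut, top edge 116 above the table; the drawer's side walls are 59 above the table.
- drawer (a joint): How far the drawer is pulled out along the chest's -x, in m: 0 shut, 0.18 fully out at its stop. It stays where it is left; It starts shut or up to 0.05 ajar; about 3 N of friction plus 6 N per m/s.
- drawer_handle (a point): Middle of the steel bar handle on the drawer front: level bar along the chest's y, 110 mm long, about 10 mm thick, its centre 35 mm in front of the panel (free gap about 30 mm) and 98 mm above the table. Its axes are those of the chest.
- lid: Plywood dust lid in the drawer, 150 x 222 x 6 mm, ~0.25 kg. Origin: middle of the steel bar on it (along y, 100 long, 10 thick), 35 above the lid, 55 from its free edge. Shut: axes as the chest's, origin 100 above the table, 65 behind the panel's inner face. Hinge line along its y at its x = +95, z = -41: the edge near the panel swings up towards the chest's +x, stop at 69 degrees. Falls shut.
- mug: Loose blue ceramic mug, 80 mm across, 95 mm high, standing beside the chest on its +y side; origin: centre of its underside. To be left alone.
- jar: Loose closed white glaze jar, 72 mm across, 90 mm high, standing beside the chest on its -y side; origin: centre of its underside. To be left alone.
- bowl: Small loose white ceramic bowl, 70 mm across, 40 mm high, standing on top of the chest (130 mm above the table); origin: centre of its underside. To be left alone.

How it is judged:
On the way, in this order (a step that is already met when the one before it is completed fails the run):
1. the drawer is pulled out to within 25 mm of its stop, the lid still shut (value of joint drawer above 0.155 m and angle between lid's own z axis and vertical below 0.1 rad), for 0.2 s.
2. the fingers hold the lid between 37 and 53 degrees, the drawer still out (value of joint drawer above 0.155 m and angle between lid's own z axis and vertical between 0.645 and 0.925 rad and contact force between lid and the fingers above 0.4 N), for 0.2 s.
At the end, for the whole second after the job is handed in: The drawer is within 25 mm of fully out (joint above 0.155 m); the lid is held still at 45 +- 8 degrees (0.645 to 0.925 rad) by the fingers (contact force above 0.4 N) and touches none of the mug, jar and bowl, which are within 30 mm of where they began (all of step 2 and angular speed of lid below 0.05 rad/s and contact force between lid and mug below 0.1 N and contact force between lid and jar below 0.1 N and contact force between lid and bowl below 0.1 N and distance of each of mug, jar, bowl from where it was at the start of the episode below 0.03 m); the arm keeps its last pose, push and grip.
It fails at once if the mug is pushed more than 30 mm or tipped (distance of mug from where it was at the start of the episode above 0.03 m or angle between mug's own z axis and vertical above 0.5 rad).
It fails at once if the jar is pushed more than 30 mm or tipped (distance of jar from where it was at the start of the episode above 0.03 m or angle between jar's own z axis and vertical above 0.5 rad).
It fails at once if the bowl is pushed more than 30 mm or tipped (distance of bowl from where it was at the start of the episode above 0.03 m or angle between bowl's own z axis and vertical above 0.5 rad).
It also fails if it takes over 53 s, if anything falls off the work surface, if the arm or the gripper's body presses on something with over 40 N, if the wrist force passes 120 N, or if a joint passes its speed limit or range.

ROBOT

A 6-joint arm with a two-finger parallel gripper is mounted at the origin on the work surface. World frame = base frame: x ahead of the robot, y to its left, z up, the work surface at z = 0. Lengths are in m, angles in rad, forces in N, time in s.
With the tool pointing down it reaches from about 0.275 to 0.875 m from the base axis. Payload 12.5 kg.
Tool frame: the origin (TCP) lies at the very end of the fingers, on their centre line; the grasp point (between the pads) lies 19 mm behind it; z points along the fingers, y is the direction in which the jaws open and shut (so a half turn about z gives the same grasp; the last joint's range is limited). The gripper opens to 85 mm and grips with 20 to 120 N. Pads are 22 mm wide; open, the fingers measure 114 mm over their backs; the gripper's body (76 mm by 85 mm) begins 54 mm behind the grasp point. The pads swing forward as they close: fully open they stand 13 mm farther back than shut.
Start: joints at [1.192, 0.351, 1.652, -0, 1.139, -0.085], TCP at [0.159, 0.526, 0.207] pointing down, gripper open.
Joint ranges: [-2.75, 2.75], [-0.79, 2.1], [0.01, 2.65], [-1.57, 4.71], [0.07, 3.14], [-2.87, 2.87]. Speed limits (rad/s): [2.22, 2.22, 2.79, 3.14, 3.14, 3.14].

INTERFACE

Orientations are given as a rotation vector (axis times angle).
In Python, from rig import robot gives the robot as it stands. The module is installed in compiled form; this text tells all that it offers.
- The arm moves only by the tool apply_moves, never from a script. Its argument "moves" is a list of rows, each an object of numbers: "gripper": the opening, from 0 (shut) to 1 (fully open); "dx", "dy", "dz": the shift along the tool's x, y, z in m; "ax", "ay", "az": the turn, a rotation vector about the tool's x, y, z in rad. A call has 1 to 20 rows; each row shifts and turns the commanded pose from where the row before left it, along the tool's axes as they then stand; what a row does not reach is not made up. A row lasts 1/8 s, in which the tool goes at most 62.5 mm and 10.7 degrees, less where a joint would pass 70% of its speed; a pose out of reach is approached as far as the arm can. A call with a gripper value outside its range is refused whole. The fingers move at their own pace and stop on an object; the grip force is fixed at half the most. Time passes only in rows, so rows that do not move let the fingers close. It gives the time, the measured TCP pose, the force and the opening at its end, in the units of the state.
- robot.observe(): the state, without advancing time (a new reading comes with each control period).
- robot.grab_frame(name): name is "side" or "top" or "wrist"; returns (picture, depth): 420x560x3 uint8, red, green, blue; 420x560 float32, m along the optical axis (not along the pixel's ray), 0 where there is no reading.
- robot.camera_model(name): a dict with "fx", "fy", "cx", "cy" (pixels), "origin" and "orientation" of the camera in the world. Camera axes: x right, y up, looking along -z (the intrinsics and any distortion apply to the point x, -y, -z); pixel columns grow to the right and rows downward; lengths in m; the calibration is good to about 2 mm. A picture is of the moment at which its call begins: read the wrist's pose just before it. camera_model takes no time and is no camera call; for the wrist camera it gives the pose at the moment of the call.
- robot.hand_in(): hands the job in, once; it reports no verdict.
The state is a dict: "t": time; "joints": joint angles; "qd": joint speeds; "joint_efforts": joint torques, N m; "tcp_pos": TCP position; "tool_rot": TCP orientation; "ft_force": force on the tool from outside, world axes, zero at the start; "torque": the same for the moment, N m; "opening": finger opening in m.
Only numpy, scipy, OpenCV 4.12 (cv2) and the standard library are available. Lean on these libraries where they do the work, as an engineer would, in place of code of your own. Each camera call takes 0.05 s, during which the arm holds its last target.

## Working session

There is one attempt and no reset: what is moved stays moved. The work goes in short steps, Python scripts to look and compute and a tool call to move; the robot and the scene stay as the last step left them, time stands still between calls to the robot, and variables do not carry over. Pictures are saved under pics/ and viewed, and the job is handed in when it is done.

Besides the shell and the picture viewer there is one more tool, called after "Call:" as name(argument=value, ...) on one line, values as JSON. apply_moves: Moves the arm, as the interface text tells. Its arguments: {"type":"object","properties":{"moves":{"type":"array"}},"required":["moves"]}

```bash
mkdir -p pics
cat > h.py <<'E'
import numpy as np, cv2
from scipy.spatial.transform import Rotation as R
from rig import robot
def rot(o):
    o=np.array(o,float)
    return o if o.shape==(3,3) else (R.from_rotvec(o).as_matrix() if o.size==3 else R.from_quat(o).as_matrix())
def grab(n,fn):
    m=robot.camera_model(n); p,d=robot.grab_frame(n)
    cv2.imwrite('pics/'+fn+'.png',p[:,:,::-1]); np.savez('pics/'+fn+'.npz',p=p,d=d,fx=m['fx'],fy=m['fy'],cx=m['cx'],cy=m['cy'],o=np.array(m['origin']),R=rot(m['orientation']))
    return m
def load(fn):return np.load('pics/'+fn+'.npz')
def cloud(fn):
    f=load(fn);d=f['d'];v,u=np.indices(d.shape)
    P=np.stack([(u-f['cx'])/f['fx']*d,-(v-f['cy'])/f['fy']*d,-d],-1)
    W=P@f['R'].T+f['o'];W[d==0]=np.nan
    return W
def ray(fn,u,v,z):
    f=load(fn);r=f['R']@np.array([(u-f['cx'])/f['fx'],-(v-f['cy'])/f['fy'],-1]);return f['o']+r*(z-f['o'][2])/r[2]
E
python3 - <<'E'
from h import *
for n in ['side','top']:
    print(grab(n,n+'0'))
s=robot.observe();print(s)
E
```

```text
{'fx': 470.72267490155815, 'fy': 470.72267490155815, 'cx': 283.6660796434563, 'cy': 211.43656406190837, 'origin': array([ 0.5542838 , -0.73462461,  0.66426233]), 'orientation': array([ 0.92795818, -0.07846231, -0.15091476])}
{'fx': 503.42654012214985, 'fy': 503.42654012214985, 'cx': 272.88858144107894, 'cy': 214.67432469494747, 'origin': array([0.5213903 , 0.05345899, 1.15704625]), 'orientation': array([ 0.1027883 , -0.11752487, -1.58704858])}
{'t': 0.1, 'joints': array([ 1.19238421e+00,  3.51210752e-01,  1.65235764e+00, -2.71356980e-06,
        1.13911786e+00, -8.46104846e-02]), 'qd': array([-0.00063359, -0.00114851, -0.00275576, -0.00026561,  0.00127191,
        0.00076748]), 'joint_efforts': array([ 8.26652431e-04, -5.06836438e+01, -2.91872638e+01, -4.19338676e-05,
        2.56701132e-03, -5.33364107e-05]), 'tcp_pos': array([0.15913596, 0.52613124, 0.20669765]), 'tool_rot': array([-4.59806252e-01, -3.10750999e+00,  1.67275599e-03]), 'ft_force': array([ 0.69202538, -0.36758391,  0.02547746]), 'torque': array([-0.06002148, -0.03277373,  0.00769883]), 'opening': 0.08521636382311436}
```

View pics/side0.png

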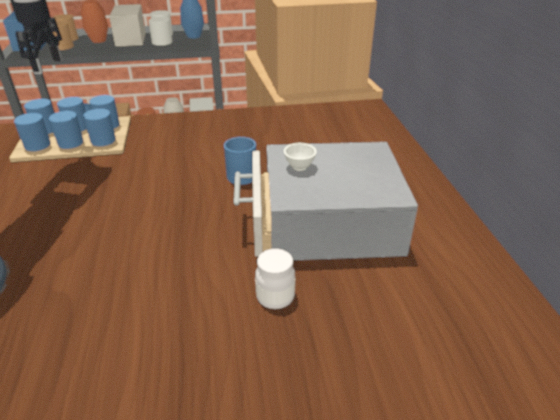

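View pics/top0.png

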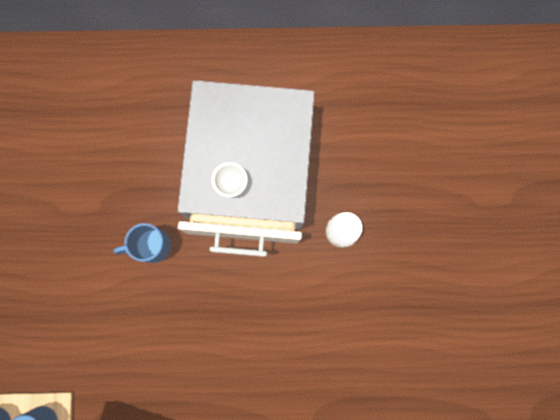

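The side view shows the chest with its white front at about (257,200) and the drawer slightly ajar. In the top view the chest top corners are at about (194,81), (314,91), (303,222) and (178,212), the handle bar runs from (211,250) to (266,255), the mug is at (145,243), the jar at (344,230) and the bowl at (230,180).

Run:
```python
from h import *
W=cloud('top0'); f=load('top0');p=f['p']
for n,(u,v) in dict(top=(240,110),top2=(280,200),panel=(240,232),handle=(240,252),mug=(145,243),jar=(344,230),table=(400,300)).items(): print(n,W[v,u])
# chest top
m=(abs(W[...,2]-.13)<.012)&(p.max(-1).astype(int)-p.min(-1)<25)
m=m.astype(np.uint8); n,l,st,c=cv2.connectedComponentsWithStats(m); k=1+st[1:,4].argmax()
r=cv2.minAreaRect(np.argwhere(l==k)[:,::-1].astype(np.float32)); b=cv2.boxPoints(r)
B=[ray('top0',*q,.13) for q in b]; print(np.round(B,4)); print([np.linalg.norm(B[i]-B[i-1]) for i in range(4)])
# handle
v,u=np.indices(m.shape)
hm=(v>240)&(v<262)&(u>200)&(u<275)&(p.min(-1)>110)
q=np.argwhere(hm)[:,::-1].astype(np.float32); 
r=cv2.minAreaRect(q[q[:,1]>244]);print(r); b=cv2.boxPoints(r)
print(np.round([ray('top0',*x,.103) for x in b],4),ray('top0',*r[0],.103))
print(np.nanmedian(W[hm],0))
pm=(v>220)&(v<242)&(u>170)&(u<305)&(abs(W[...,2]-.116)<.008)&(p.min(-1)>150)
r=cv2.minAreaRect(np.argwhere(pm)[:,::-1].astype(np.float32));b=cv2.boxPoints(r);print('panel',np.round([ray('top0',*x,.116) for x in b],4))
```

```text
top [0.89204804 0.10784467 0.12828509]
top2 [0.69594245 0.02714493 0.13220001]
panel [0.6328936  0.11130732 0.11542205]
handle [0.59238824 0.1126108  0.09995948]
mug [0.62343948 0.33476499 0.00573867]
jar [ 0.63557154 -0.10887131  0.09149214]
table [ 0.48315744 -0.2440481  -0.0008015 ]
[[ 0.6751  0.2384  0.13  ]
 [ 0.9601  0.2163  0.13  ]
 [ 0.9319 -0.0503  0.13  ]
 [ 0.6482 -0.0184  0.13  ]]
[np.float64(0.2581442579316492), np.float64(0.285814735642018), np.float64(0.26809169932582944), np.float64(0.2854320334019006)]
((237.5, 250.5), (11.0, 57.0), 90.0)
[[0.6081 0.1772 0.103 ]
 [0.6058 0.0578 0.103 ]
 [0.5828 0.0582 0.103 ]
 [0.5851 0.1772 0.103 ]] [0.59542071 0.11763487 0.103     ]
[0.59701542 0.115913   0.10161645]
panel [[ 0.6418  0.2409  0.116 ]
 [ 0.6768  0.2382  0.116 ]
 [ 0.6506 -0.0167  0.116 ]
 [ 0.6157 -0.0128  0.116 ]]
```

Run:
```python
from h import *
W=cloud('top0');p=load('top0')['p'].astype(int)
v,u=np.indices(p.shape[:2])
hm=(v>243)&(v<262)&(u>205)&(u<272)&(p.min(-1)>110)
hm&=~((v<247)&(u>240))
# bar centre line: per column, lowest rows
pts=[]
for c in range(212,266):
    r=np.where(hm[:,c])[0]
    if len(r): pts.append((c,r.max(),r.min(),len(r)))
pts=np.array(pts); print(pts[[0,10,20,30,40,-1]], hm.any(0).nonzero()[0][[0,-1]])
k=np.polyfit(pts[:,0],pts[:,1],1);print(k)
a=ray('top0',211,np.polyval(k,211)-2,.1);b=ray('top0',266,np.polyval(k,266)-2,.1)
print(a,b,(a+b)/2,np.linalg.norm(a-b),'yaw',np.arctan2(a[1]-b[1],a[0]-b[0])-np.pi/2)
m=(abs(W[...,2]-.13)<.012)&(p.max(-1)-p.min(-1)<25)&(p.min(-1)>60)&(v<225)
def edge(samples):
    P=np.array([ray('top0',a,b,.13)[:2] for a,b in samples]);vx,vy,x,y=cv2.fitLine(P.astype(np.float32),cv2.DIST_HUBER,0,.002,.01).ravel();return (vx,vy,x,y,np.degrees(np.arctan2(vy,vx)))
print('L',edge([(np.where(m[r])[0].min(),r) for r in range(95,200,3)]))
print('R',edge([(np.where(m[r])[0].max(),r) for r in range(100,210,3)]))
print('B',edge([(c,np.where(m[:,c])[0].min()) for c in range(205,305,3)]))
F=edge([(c,np.where(m[:,c])[0].max()) for c in range(190,295,3)]);print('F',F)
```

```text
[[212 252 246   7]
 [222 253 247   7]
 [232 253 248   6]
 [242 254 249   6]
 [252 255 249   7]
 [265 256 251   6]] [209 266]
[8.49628359e-02 2.33680808e+02]
[0.59856419 0.17335435 0.1       ] [0.58656261 0.05817271 0.1       ] [0.5925634  0.11576353 0.1       ] 0.1158052150423058 yaw -0.10382239537683624
L (np.float32(0.9943642), np.float32(-0.10601784), np.float32(0.8119476), np.float32(0.22340606), np.float32(-6.085812))
R (np.float32(0.994523), np.float32(-0.104517885), np.float32(0.7936899), np.float32(-0.03296174), np.float32(-5.9993906))
B (np.float32(0.10522018), np.float32(0.99444896), np.float32(0.94406205), np.float32(0.07624759), np.float32(83.960144))
F (np.float32(0.10539468), np.float32(0.9944305), np.float32(0.6639694), np.float32(0.10749423), np.float32(83.95009))
```

```bash
python3 -c "
import cv2
a=cv2.imread('pics/top0.png')[190:270,160:320];cv2.imwrite('pics/c0.png',cv2.resize(a,None,fx=5,fy=5,interpolation=0))"
```

```text
(no output)
```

View pics/c0.png

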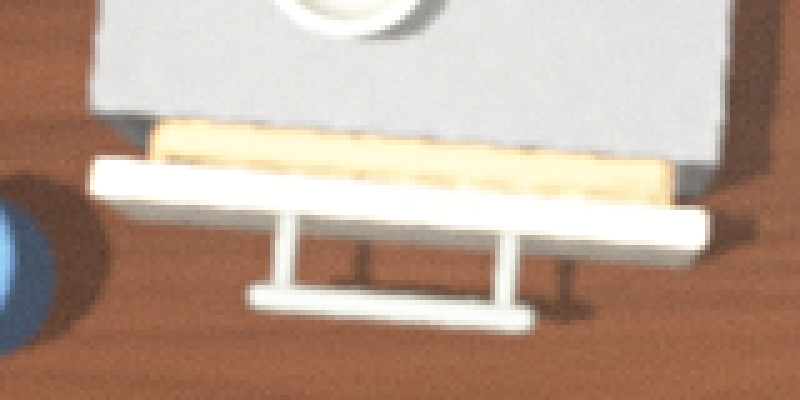

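```bash
cat >> h.py <<'E'
yaw=np.radians(-6.05); D=np.array([np.cos(yaw),np.sin(yaw),0]); N=np.array([-np.sin(yaw),np.cos(yaw),0])
def target(sgn,tilt):
    # tool y = sgn*D at tilt 0, z down; tilt>0: body leans to +D
    t=np.radians(tilt); z=-np.array([0,0,1.])*np.cos(t)-D*np.sin(t)
    x=np.cross(sgn*N,[0,0,1.]); y=sgn*(D*np.cos(t)-np.array([0,0,1.])*np.sin(t)); x=np.cross(y,z)
    return np.stack([x,y,z],1)
def delta(p,Rt,s=None):
    s=s or robot.observe(); R0=rot(s['tool_rot']); 
    return np.round(R0.T@(np.array(p)-s['tcp_pos']),4), np.round(R.from_matrix(R0.T@Rt).as_rotvec(),4)
def pt(d,n,z): return D*d+N*n+np.array([0,0,z])
E
python3 - <<'E'
from h import *
s=robot.observe();print(rot(s['tool_rot']).round(3))
for sg in (1,-1): print(sg,delta(pt(.579,.179,.20),target(sg,0)))
W=cloud('top0');
print((W[180,230]),W[165,230])
E
```

```text
[[-0.957  0.29  -0.   ]
 [ 0.29   0.957 -0.001]
 [ 0.    -0.001 -1.   ]]
1 (array([-0.5353, -0.2655,  0.0069]), array([-1.0000e-03,  7.0000e-04,  1.3826e+00]))
-1 (array([-0.5353, -0.2655,  0.0069]), array([-7.000e-04, -1.000e-03, -1.759e+00]))
[0.73985993 0.12994812 0.13241617] [0.76406935 0.12736898 0.16374627]
```

Call:
apply_moves(moves=[{"gripper": 0.3, "dx": -0.038, "dy": -0.019}, {"dx": -0.038, "dy": -0.019}, {"dx": -0.038, "dy": -0.019}, {"dx": -0.038, "dy": -0.019}, {"dx": -0.038, "dy": -0.019}, {"dx": -0.038, "dy": -0.019}, {"dx": -0.038, "dy": -0.019}, {"dx": -0.038, "dy": -0.019}, {"dx": -0.038, "dy": -0.019}, {"dx": -0.038, "dy": -0.019}, {"dx": -0.038, "dy": -0.019}, {"dx": -0.038, "dy": -0.019}, {"dx": -0.038, "dy": -0.019}, {"dx": -0.041, "dy": -0.018}])

```text
invalid input
```

Call:
apply_moves(moves=[{"az": 0.1728}, {"az": 0.1728}, {"az": 0.1728}, {"az": 0.1728}, {"az": 0.1728}, {"az": 0.1728}, {"az": 0.1728}, {"az": 0.1728}, {}])

```text
invalid input
```

Run:
```python
from h import *
s=robot.observe();print(s['t'],s['joints'].round(3),s['opening'],s['tcp_pos'])
print(delta(pt(.579,.179,.078),target(1,0)))
grab('wrist','w1')
W=cloud('w1');f=load('w1');p=f['p'].astype(int)
m=(abs(W[...,2]-.1)<.012)&(p.min(-1)>100)
Q=W[m];print(len(Q),np.median(Q@D),np.median(Q@N),np.percentile(Q@D,[5,50,95]),np.percentile(Q@N,[2,98]))
```

```text
0.1 [ 1.192  0.351  1.652 -0.     1.139 -0.085] 0.08521636382311436 [0.15913596 0.52613124 0.20669765]
(array([-0.5353, -0.2654,  0.1289]), array([-1.0000e-03,  7.0000e-04,  1.3826e+00]))
25747 0.06597302190244704 0.6289790913532393 [-0.02815199  0.06597302  0.19056536] [0.52859787 0.69223871]
```

View pics/w1.png

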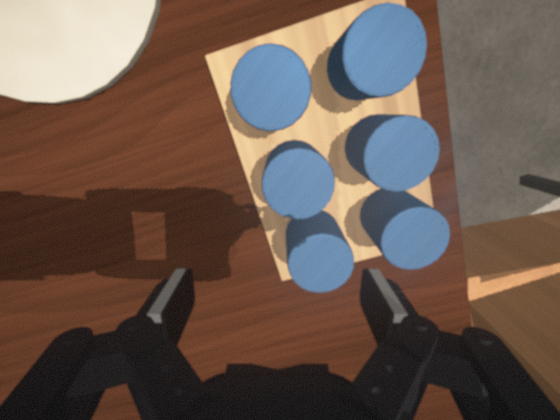

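The call was refused, so the arm hasn't moved: the wrist view still shows the glaze board at the start pose. I'll send rows with all seven keys.

Call:
apply_moves(moves=[{"gripper": 0.3, "dx": -0.038, "dy": -0.019, "dz": 0, "ax": 0, "ay": 0, "az": 0}, {"gripper": 0.3, "dx": -0.038, "dy": -0.019, "dz": 0, "ax": 0, "ay": 0, "az": 0}, {"gripper": 0.3, "dx": -0.038, "dy": -0.019, "dz": 0, "ax": 0, "ay": 0, "az": 0}, {"gripper": 0.3, "dx": -0.038, "dy": -0.019, "dz": 0, "ax": 0, "ay": 0, "az": 0}, {"gripper": 0.3, "dx": -0.038, "dy": -0.019, "dz": 0, "ax": 0, "ay": 0, "az": 0}, {"gripper": 0.3, "dx": -0.038, "dy": -0.019, "dz": 0, "ax": 0, "ay": 0, "az": 0}, {"gripper": 0.3, "dx": -0.038, "dy": -0.019, "dz": 0, "ax": 0, "ay": 0, "az": 0}, {"gripper": 0.3, "dx": -0.038, "dy": -0.019, "dz": 0, "ax": 0, "ay": 0, "az": 0}, {"gripper": 0.3, "dx": -0.038, "dy": -0.019, "dz": 0, "ax": 0, "ay": 0, "az": 0}, {"gripper": 0.3, "dx": -0.038, "dy": -0.019, "dz": 0, "ax": 0, "ay": 0, "az": 0}, {"gripper": 0.3, "dx": -0.038, "dy": -0.019, "dz": 0, "ax": 0, "ay": 0, "az": 0}, {"gripper": 0.3, "dx": -0.038, "dy": -0.019, "dz": 0, "ax": 0, "ay": 0, "az": 0}, {"gripper": 0.3, "dx": -0.038, "dy": -0.019, "dz": 0, "ax": 0, "ay": 0, "az": 0}, {"gripper": 0.3, "dx": -0.041, "dy": -0.018, "dz": 0, "ax": 0, "ay": 0, "az": 0}])

```text
t: 1.9
tcp_pos: [0.5953, 0.1168, 0.207]
tool_rot: [-0.46, -3.107, 0.0]
ft_force: [0.6, 0.2, -0.1]
opening: 0.0251
```

Call:
apply_moves(moves=[{"gripper": 0.3, "dx": 0, "dy": 0, "dz": 0, "ax": 0, "ay": 0, "az": 0.1728}, {"gripper": 0.3, "dx": 0, "dy": 0, "dz": 0, "ax": 0, "ay": 0, "az": 0.1728}, {"gripper": 0.3, "dx": 0, "dy": 0, "dz": 0, "ax": 0, "ay": 0, "az": 0.1728}, {"gripper": 0.3, "dx": 0, "dy": 0, "dz": 0, "ax": 0, "ay": 0, "az": 0.1728}, {"gripper": 0.3, "dx": 0, "dy": 0, "dz": 0, "ax": 0, "ay": 0, "az": 0.1728}, {"gripper": 0.3, "dx": 0, "dy": 0, "dz": 0, "ax": 0, "ay": 0, "az": 0.1728}, {"gripper": 0.3, "dx": 0, "dy": 0, "dz": 0, "ax": 0, "ay": 0, "az": 0.1728}, {"gripper": 0.3, "dx": 0, "dy": 0, "dz": 0, "ax": 0, "ay": 0, "az": 0.1728}, {"gripper": 0.3, "dx": 0, "dy": 0, "dz": 0, "ax": 0, "ay": 0, "az": 0}])

```text
t: 3.02
tcp_pos: [0.5945, 0.1178, 0.2069]
tool_rot: [-2.334, -2.102, 0.001]
ft_force: [0.2, 0.9, -0.2]
opening: 0.0254
```

Run:
```python
from h import *
s=robot.observe();print(s['t'],s['joints'].round(3),s['opening'],s['tcp_pos'])
print(delta(pt(.579,.179,.078),target(1,0)))
grab('wrist','w2')
W=cloud('w2');f=load('w2');p=f['p'].astype(int)
m=(abs(W[...,2]-.1)<.012)&(p.min(-1)>100)&(W@D<.6)&(W@D>.5)
Q=W[m];print(len(Q),np.median(Q@D),np.median(Q@N),np.percentile(Q@D,[5,50,95]),np.percentile(Q@N,[2,98]))
```

```text
3.025 [0.119 0.453 1.5   0.    1.189 0.223] 0.02535019880793889 [0.59445868 0.11782975 0.20694458]
(array([-0.0008,  0.0003,  0.1289]), array([-0.0005,  0.0001,  0.0013]))
1776 0.5807370205475961 0.1983521411099669 [0.57402207 0.58073702 0.59590866] [0.12649767 0.34646749]
```

View pics/w2.png

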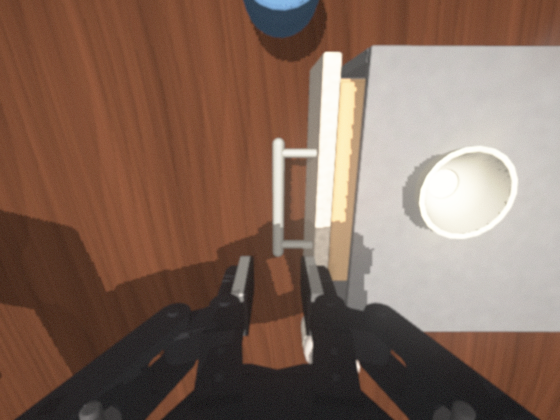

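The wrist view shows the handle bar at about (279,198), upright between rows 140 and 255, aligned with the jaws. I'll cross-check its position by casting rays.

Run:
```python
from h import *
for q in [(279,145),(279.5,198),(278,250)]:
    P=ray('w2',*q,.103);print(P@D,P@N)
```

```text
0.5807358659350866 0.2337536271318883
0.5813262969232416 0.18369180049933714
0.5799418551449417 0.128272061349552
```

Call:
apply_moves(moves=[{"gripper": 0.3, "dx": 0, "dy": 0.001, "dz": 0.022, "ax": 0, "ay": 0, "az": 0}, {"gripper": 0.3, "dx": 0, "dy": 0, "dz": 0.022, "ax": 0, "ay": 0, "az": 0}, {"gripper": 0.3, "dx": 0, "dy": 0, "dz": 0.022, "ax": 0, "ay": 0, "az": 0}, {"gripper": 0.3, "dx": 0, "dy": 0, "dz": 0.022, "ax": 0, "ay": 0, "az": 0}, {"gripper": 0.3, "dx": 0, "dy": 0, "dz": 0.022, "ax": 0, "ay": 0, "az": 0}, {"gripper": 0.3, "dx": 0, "dy": 0, "dz": 0.02, "ax": 0, "ay": 0, "az": 0}, {"gripper": 0.3, "dx": 0, "dy": 0, "dz": 0, "ax": 0, "ay": 0, "az": 0}, {"gripper": 0, "dx": 0, "dy": 0, "dz": 0, "ax": 0, "ay": 0, "az": 0}, {"gripper": 0, "dx": 0, "dy": 0, "dz": 0, "ax": 0, "ay": 0, "az": 0}, {"gripper": 0, "dx": 0, "dy": 0, "dz": 0, "ax": 0, "ay": 0, "az": 0}, {"gripper": 0, "dx": 0, "dy": 0, "dz": 0, "ax": 0, "ay": 0, "az": 0}])

```text
t: 4.45
tcp_pos: [0.5969, 0.1179, 0.0793]
tool_rot: [2.333, 2.101, 0.005]
ft_force: [-0.5, 0.2, 7.5]
opening: -0.0003
```

Run:
```python
from h import *
grab('side','s3');grab('wrist','w3')
a=cv2.imread('pics/s3.png')[120:300,180:360];b=cv2.imread('pics/w3.png')
cv2.imwrite('pics/c3.png',np.hstack([cv2.resize(a,(400,400)),cv2.resize(b,(400,400))]))
s=robot.observe();print(s['opening'],s['ft_force'])
```

```text
-0.00014865323872580247 [-0.797975    0.28596465  6.80051515]
```

View pics/c3.png

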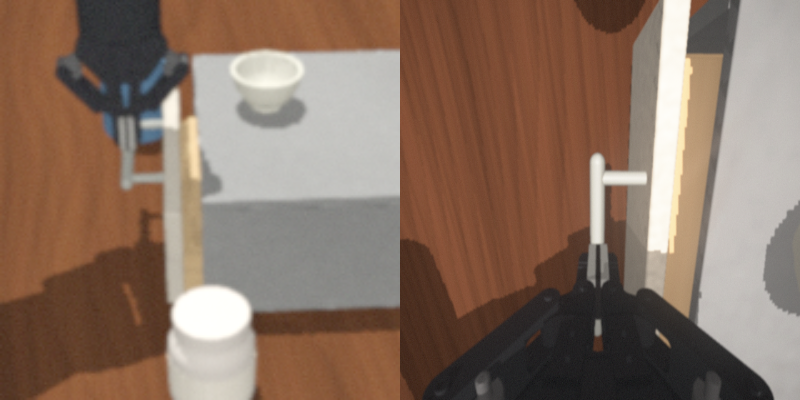

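Run:
```python
from h import *
a=cv2.imread('pics/s3.png')[140:230,200:290];b=cv2.imread('pics/w3.png')[150:360,180:390]
cv2.imwrite('pics/c3b.png',np.hstack([cv2.resize(a,(400,400),interpolation=2),cv2.resize(b,(400,400),interpolation=2)]))
W=cloud('w3')
for q in [(417,100),(418,190),(419,240),(419,250),(419,258),(419,270)]:
    P=W[q[1],int(q[0]*.0+279)];print(q,P.round(3),P@D)
s=cloud('s3')
for v in range(140,215,5): 
  for u in range(232,246,3):
    P=s[v,u]; print((round(P@D,3),round(P@N,3),round(P[2],3)),end=' ')
  print(v)
```

```text
(417, 100) [ 0.609  0.209 -0.   ] 0.5832125963444005
(418, 190) [0.603 0.163 0.104] 0.5822384265918948
(419, 240) [0.6   0.135 0.102] 0.5823080894718903
(419, 250) [0.599 0.129 0.103] 0.5823181306162603
(419, 258) [0.599 0.129 0.111] 0.5822385371052636
(419, 270) [0.599 0.128 0.121] 0.5821291638006505
(np.float64(0.577), np.float64(0.145), np.float64(0.231)) (np.float64(0.583), np.float64(0.144), np.float64(0.231)) (np.float64(0.588), np.float64(0.171), np.float64(0.217)) (np.float64(0.594), np.float64(0.17), np.float64(0.217)) (np.float64(0.6), np.float64(0.168), np.float64(0.218)) 140
(np.float64(0.575), np.float64(0.17), np.float64(0.206)) (np.float64(0.581), np.float64(0.169), np.float64(0.206)) (np.float64(0.587), np.float64(0.166), np.float64(0.208)) (np.float64(0.593), np.float64(0.162), np.float64(0.21)) (np.float64(0.599), np.float64(0.166), np.float64(0.208)) 145
(np.float64(0.575), np.float64(0.167), np.float64(0.196)) (np.float64(0.58), np.float64(0.168), np.float64(0.195)) (np.float64(0.587), np.float64(0.16), np.float64(0.2)) (np.float64(0.593), np.float64(0.158), np.fl
[... 2885 characters left out ...]
loat64(0.588), np.float64(0.125), np.float64(0.102)) (np.float64(0.594), np.float64(0.129), np.float64(0.099)) 200
(np.float64(0.56), np.float64(0.252), np.float64(-0.001)) (np.float64(0.567), np.float64(0.249), np.float64(0.001)) (np.float64(0.574), np.float64(0.248), np.float64(0.001)) (np.float64(0.581), np.float64(0.249), np.float64(-0.0)) (np.float64(0.588), np.float64(0.252), np.float64(-0.003)) 205
(np.float64(0.56), np.float64(0.23), np.float64(-0.0)) (np.float64(0.567), np.float64(0.231), np.float64(-0.001)) (np.float64(0.574), np.float64(0.229), np.float64(-0.0)) (np.float64(0.582), np.float64(0.23), np.float64(-0.001)) (np.float64(0.589), np.float64(0.229), np.float64(-0.001)) 210
```

View pics/c3b.png

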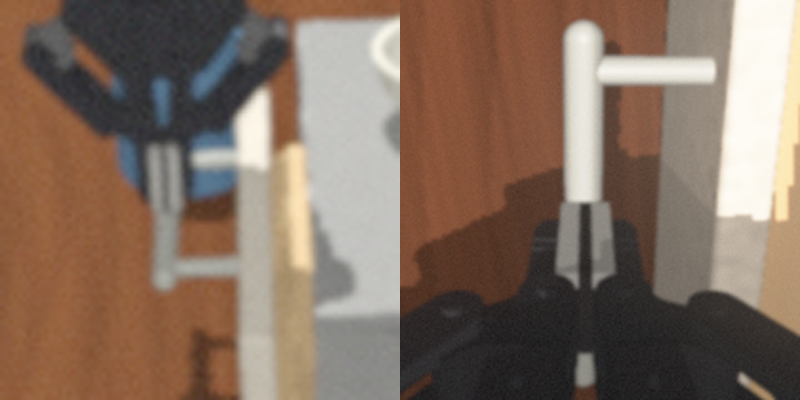

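Run:
```python
from h import *
for n in ['w2','w3']:
    W=cloud(n);d=load(n)['d']
    print(n)
    for v in range(245,330,5):
        print(v,[(int(u),round(float(W[v,u]@D),3),round(float(W[v,u]@N),3),round(float(W[v,u,2]),3)) for u in ((238,244,250,305,312,318) if n=='w2' else (268,272,277,279,283,287))])
```

```text
w2
245 [(238, 0.524, 0.084, -0.002), (244, 0.532, 0.084, -0.001), (250, 0.541, 0.084, -0.001), (305, 0.608, 0.133, 0.1), (312, 0.614, 0.135, 0.106), (318, 0.619, 0.14, 0.116)]
250 [(238, 0.524, 0.077, -0.001), (244, 0.532, 0.076, -0.001), (250, 0.541, 0.077, -0.0), (305, 0.614, 0.098, 0.042), (312, 0.614, 0.131, 0.108), (318, 0.619, 0.134, 0.115)]
255 [(238, 0.523, 0.068, -0.001), (244, 0.532, 0.068, -0.002), (250, 0.54, 0.068, -0.002), (305, 0.614, 0.092, 0.043), (312, 0.614, 0.125, 0.109), (318, 0.619, 0.129, 0.115)]
260 [(238, 0.523, 0.061, 0.0), (244, 0.562, 0.191, 0.239), (250, 0.565, 0.191, 0.24), (305, 0.593, 0.19, 0.239), (312, 0.597, 0.191, 0.24), (318, 0.619, 0.123, 0.115)]
265 [(238, 0.56, 0.191, 0.245), (244, 0.563, 0.19, 0.244), (250, 0.566, 0.191, 0.245), (305, 0.593, 0.191, 0.245), (312, 0.596, 0.19, 0.244), (318, 0.6, 0.186, 0.237)]
270 [(238, 0.56, 0.19, 0.249), (244, 0.563, 0.191, 0.25), (250, 0.566, 0.19, 0.249), (305, 0.592, 0.19, 0.249), (312, nan, nan, nan), (318, 0.6, 0.187, 0.244)]
275 [(238, 0.561, 0.19, 0.253), (244, 0.564, 0.19, 0.254), (250, 0.566, 0.188, 
[... 4032 characters left out ...]
0.192, 0.15)]
310 [(268, 0.578, 0.192, 0.153), (272, 0.579, 0.188, 0.148), (277, 0.581, 0.183, 0.141), (279, 0.582, 0.181, 0.139), (283, 0.583, 0.193, 0.154), (287, 0.585, 0.192, 0.153)]
315 [(268, 0.578, 0.192, 0.156), (272, 0.579, 0.186, 0.149), (277, 0.581, 0.179, 0.14), (279, 0.582, 0.179, 0.14), (283, 0.583, 0.19, 0.153), (287, 0.585, 0.192, 0.156)]
320 [(268, 0.578, 0.192, 0.159), (272, 0.579, 0.184, 0.149), (277, 0.581, 0.177, 0.141), (279, 0.582, 0.177, 0.141), (283, 0.583, 0.187, 0.153), (287, 0.585, 0.192, 0.158)]
325 [(268, 0.578, 0.19, 0.159), (272, 0.579, 0.182, 0.149), (277, 0.581, 0.174, 0.14), (279, 0.582, 0.174, 0.141), (283, 0.583, 0.183, 0.151), (287, 0.585, 0.192, 0.161)]
```

The readings disagree with the stated tool. Both the side and wrist depths put the shut fingertips at z≈0.105, on top of the bar, while the reported TCP is at 0.079. The 7 N upward force fits that too. So the fingertips really sit about 26 mm behind the reported TCP. I'll back up, open and go deeper.

Call:
apply_moves(moves=[{"gripper": 0, "dx": 0, "dy": 0, "dz": -0.015, "ax": 0, "ay": 0, "az": 0}, {"gripper": 0.3, "dx": 0, "dy": -0.002, "dz": -0.01, "ax": 0, "ay": 0, "az": 0}, {"gripper": 0.3, "dx": 0, "dy": 0, "dz": 0, "ax": 0, "ay": 0, "az": 0}, {"gripper": 0.3, "dx": 0, "dy": 0, "dz": 0, "ax": 0, "ay": 0, "az": 0}, {"gripper": 0.3, "dx": 0, "dy": 0, "dz": 0, "ax": 0, "ay": 0, "az": 0}, {"gripper": 0.3, "dx": 0, "dy": 0, "dz": 0.012, "ax": 0, "ay": 0, "az": 0}, {"gripper": 0.3, "dx": 0, "dy": 0, "dz": 0.012, "ax": 0, "ay": 0, "az": 0}, {"gripper": 0.3, "dx": 0, "dy": 0, "dz": 0.012, "ax": 0, "ay": 0, "az": 0}, {"gripper": 0.3, "dx": 0, "dy": 0, "dz": 0.012, "ax": 0, "ay": 0, "az": 0}, {"gripper": 0.3, "dx": 0, "dy": 0, "dz": 0, "ax": 0, "ay": 0, "az": 0}])

```text
t: 5.8
tcp_pos: [0.593, 0.1179, 0.053]
tool_rot: [-2.335, -2.101, 0.002]
ft_force: [-0.2, 0.4, -0.1]
opening: 0.0255
```

Run:
```python
from h import *
grab('side','s4');grab('wrist','w4')
a=cv2.imread('pics/s4.png')[140:230,200:290];b=cv2.imread('pics/w4.png')[150:360,180:390]
cv2.imwrite('pics/c4.png',np.hstack([cv2.resize(a,(400,400),interpolation=2),cv2.resize(b,(400,400),interpolation=2)]))
W=cloud('w4')
for v in range(240,300,5):
        print(v,[(int(u),round(float(W[v,u]@D),3),round(float(W[v,u,2]),3)) for u in (236,244,250,278,305,312,320)])
s=robot.observe();print(s['tcp_pos'],s['ft_force'],s['opening'])
```

```text
240 [(236, 0.544, -0.002), (244, 0.551, -0.001), (250, 0.555, -0.002), (278, 0.578, 0.102), (305, 0.601, -0.001), (312, 0.607, -0.001), (320, 0.613, -0.0)]
245 [(236, 0.544, -0.0), (244, 0.551, 0.0), (250, 0.555, 0.0), (278, 0.578, 0.102), (305, 0.601, -0.001), (312, 0.607, -0.001), (320, 0.614, -0.001)]
250 [(236, 0.543, -0.001), (244, 0.55, 0.0), (250, 0.555, -0.001), (278, 0.578, 0.102), (305, 0.601, -0.0), (312, 0.607, -0.001), (320, 0.614, -0.002)]
255 [(236, 0.543, -0.0), (244, 0.55, -0.002), (250, 0.555, -0.001), (278, 0.578, 0.102), (305, 0.601, -0.001), (312, 0.607, -0.0), (320, 0.614, -0.0)]
260 [(236, 0.543, -0.001), (244, 0.561, 0.087), (250, 0.564, 0.087), (278, 0.578, 0.102), (305, 0.592, 0.086), (312, 0.596, 0.087), (320, 0.614, -0.001)]
265 [(236, 0.556, 0.085), (244, 0.561, 0.091), (250, 0.564, 0.091), (278, 0.578, 0.102), (305, 0.592, 0.091), (312, 0.595, 0.091), (320, 0.6, 0.085)]
270 [(236, 0.557, 0.09), (244, 0.562, 0.096), (250, 0.565, 0.095), (278, 0.578, 0.102), (305, 0.591, 0.096), (312, 0.595, 0.096), (320, 0.6, 0.089)]
275 [(236, 0.559, 0.101), (244, 0.563, 0.101), (250, 0.565, 0.096), (278, 0.578, 0.103), (305, 0.591, 0.101), (312, 0.594, 0.101), (320, 0.599, 0.094)]
280 [(236, 0.559, 0.105), (244, 0.563, 0.106), (250, 0.565, 0.096), (278, 0.578, 0.103), (305, 0.591, 0.105), (312, 0.594, 0.105), (320, 0.598, 0.099)]
285 [(236, 0.56, 0.11), (244, 0.563, 0.109), (250, 0.565, 0.097), (278, 0.578, 0.102), (305, 0.591, 0.107), (312, 0.593, 0.108), (320, 0.597, 0.109)]
290 [(236, 0.56, 0.112), (244, 0.564, 0.113), (250, 0.565, 0.099), (278, 0.578, 0.102), (305, 0.591, 0.107), (312, 0.593, 0.113), (320, 0.596, 0.114)]
295 [(236, 0.561, 0.115), (244, 0.564, 0.115), (250, 0.565, 0.1), (278, 0.578, 0.103), (305, 0.591, 0.106), (312, 0.593, 0.115), (320, 0.596, 0.117)]
[0.59371145 0.11798386 0.05426347] [ 0.52833659  0.2125673  -0.53636695] 0.0258843628583785
```

View pics/c4.png

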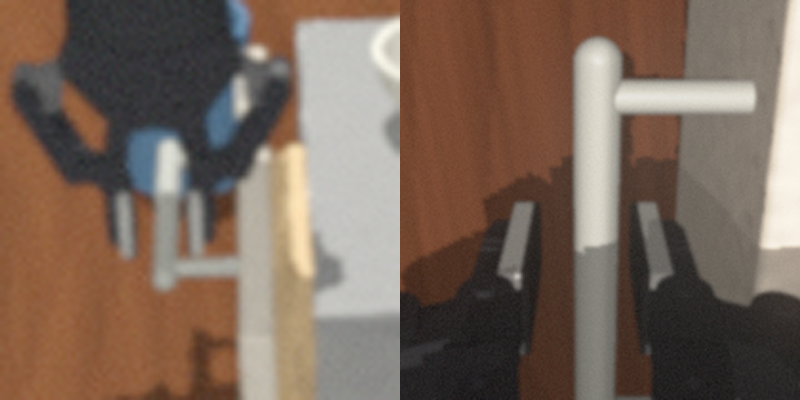

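The fingers now straddle the bar, with tips at z≈0.083 on both sides. I'll close and pull.

Call:
apply_moves(moves=[{"gripper": 0, "dx": 0, "dy": 0, "dz": 0, "ax": 0, "ay": 0, "az": 0}, {"gripper": 0, "dx": 0, "dy": 0, "dz": 0, "ax": 0, "ay": 0, "az": 0}, {"gripper": 0, "dx": 0, "dy": 0, "dz": 0, "ax": 0, "ay": 0, "az": 0}, {"gripper": 0, "dx": 0, "dy": 0, "dz": 0, "ax": 0, "ay": 0, "az": 0}])

```text
t: 6.4
tcp_pos: [0.5942, 0.118, 0.0548]
tool_rot: [2.335, 2.101, 0.002]
ft_force: [1.2, 0.9, 5.0]
opening: 0.0092
```

Call:
apply_moves(moves=[{"gripper": 0, "dx": 0, "dy": -0.005, "dz": 0, "ax": 0, "ay": 0, "az": 0}, {"gripper": 0, "dx": 0, "dy": -0.01, "dz": 0, "ax": 0, "ay": 0, "az": 0}, {"gripper": 0, "dx": 0, "dy": -0.012, "dz": 0, "ax": 0, "ay": 0, "az": 0}, {"gripper": 0, "dx": 0, "dy": -0.012, "dz": 0, "ax": 0, "ay": 0, "az": 0}, {"gripper": 0, "dx": 0, "dy": -0.012, "dz": 0, "ax": 0, "ay": 0, "az": 0}, {"gripper": 0, "dx": 0, "dy": -0.012, "dz": 0, "ax": 0, "ay": 0, "az": 0}, {"gripper": 0, "dx": 0, "dy": -0.012, "dz": 0, "ax": 0, "ay": 0, "az": 0}, {"gripper": 0, "dx": 0, "dy": -0.012, "dz": 0, "ax": 0, "ay": 0, "az": 0}, {"gripper": 0, "dx": 0, "dy": -0.012, "dz": 0, "ax": 0, "ay": 0, "az": 0}, {"gripper": 0, "dx": 0, "dy": -0.012, "dz": 0, "ax": 0, "ay": 0, "az": 0}, {"gripper": 0, "dx": 0, "dy": -0.012, "dz": 0, "ax": 0, "ay": 0, "az": 0}, {"gripper": 0, "dx": 0, "dy": -0.012, "dz": 0, "ax": 0, "ay": 0, "az": 0}, {"gripper": 0, "dx": 0, "dy": -0.01, "dz": 0, "ax": 0, "ay": 0, "az": 0}, {"gripper": 0, "dx": 0, "dy": -0.005, "dz": 0, "ax": 0, "ay": 0, "az": 0}, {"gripper": 0, "dx": 0, "dy": 0, "dz": 0, "ax": 0, "ay": 0, "az": 0}])

```text
t: 8.28
tcp_pos: [0.4441, 0.1341, 0.0548]
tool_rot: [-2.335, -2.101, -0.001]
ft_force: [-2.2, 2.0, 11.3]
opening: 0.0091
```

Call:
apply_moves(moves=[{"gripper": 0, "dx": 0, "dy": -0.003, "dz": 0, "ax": 0, "ay": 0, "az": 0}, {"gripper": 0, "dx": 0, "dy": -0.003, "dz": 0, "ax": 0, "ay": 0, "az": 0}, {"gripper": 0, "dx": 0, "dy": 0, "dz": 0, "ax": 0, "ay": 0, "az": 0}])

```text
t: 8.65
tcp_pos: [0.4387, 0.1347, 0.0548]
tool_rot: [2.335, 2.101, 0.002]
ft_force: [-0.5, 2.0, 9.1]
opening: 0.009
```

Call:
apply_moves(moves=[{"gripper": 0, "dx": 0, "dy": -0.002, "dz": 0, "ax": 0, "ay": 0, "az": 0}, {"gripper": 0, "dx": 0, "dy": -0.001, "dz": 0, "ax": 0, "ay": 0, "az": 0}, {"gripper": 0, "dx": 0, "dy": 0, "dz": 0, "ax": 0, "ay": 0, "az": 0}])

```text
t: 9.02
tcp_pos: [0.436, 0.135, 0.0548]
tool_rot: [2.335, 2.101, 0.003]
ft_force: [2.2, 1.4, 8.5]
opening: 0.0093
```

Run:
```python
from h import *
grab('side','s5');grab('top','t5')
s=robot.observe();print(s['t'],s['tcp_pos'],s['tcp_pos']@D,s['ft_force'],s['joints'].round(2))
```

```text
9.125 [0.43597044 0.13502941 0.0548063 ] 0.41931061310161993 [0.57866967 1.99375191 8.80946192] [0.2  0.42 2.01 0.   0.71 0.3 ]
```

View pics/s5.png

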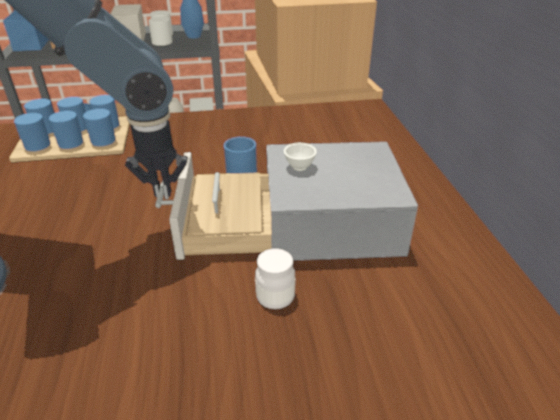

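View pics/t5.png

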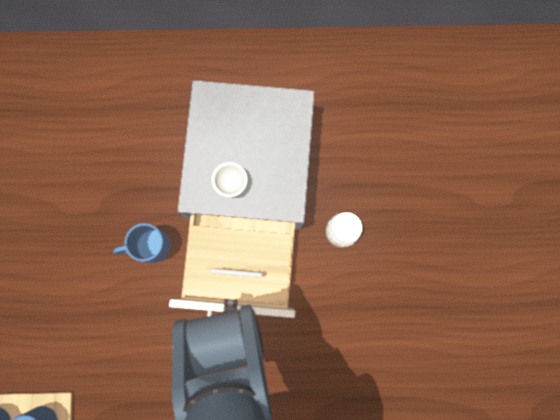

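The side view shows the drawer out, with the lid shut and its bar visible at about (217,195). In the top view the lid bar runs from (211,270) to (262,275), and the mug, jar and bowl haven't moved.

Run:
```python
from h import *
a=ray('top0',0,0,.1)
for q in [(211,270.5),(237,272.8),(262,274.5)]:
    P=ray('t5',*q,.104);print(P,P@D,P@N)
W=cloud('t5');print([ (W[v,237]@D).round(3).tolist()+0 if 0 else (round(W[v,237]@D,3),round(W[v,237,2],3)) for v in range(266,280)])
W=cloud('s5');Q=W[185:210,213:221].reshape(-1,3);Q=Q[Q[:,2]>.09];print(np.median(Q@D),np.percentile(Q@N,[2,98]),np.percentile(Q[:,2],[50,98]))
b=cloud('t5');m=np.abs(b[...,2]-.116)<.006;m[:285]=0;m[315:]=0;m[:,:165]=0;m[:,222:]=0;print('panel',np.percentile(b[m]@D,[5,50,95]))
print(np.nanpercentile(b[165:198,215:248].reshape(-1,3)[b[165:198,215:248,2].ravel()>.15]@D,[1,99]),np.nanpercentile(b[165:198,215:248].reshape(-1,3)[b[165:198,215:248,2].ravel()>.15]@N,[1,99]))
```

```text
[0.55484922 0.17301022 0.104     ] 0.5335242322441686 0.23052566756145418
[0.54904926 0.11906856 0.104     ] 0.5334418366972562 0.17627314916066203
[0.54453   0.0672067 0.104    ] 0.5344137922323401 0.1242238281676081
[(np.float64(0.549), np.float64(0.067)), (np.float64(0.547), np.float64(0.067)), (np.float64(0.544), np.float64(0.068)), (np.float64(0.542), np.float64(0.065)), (np.float64(0.539), np.float64(0.102)), (np.float64(0.537), np.float64(0.107)), (np.float64(0.535), np.float64(0.108)), (np.float64(0.533), np.float64(0.106)), (np.float64(0.531), np.float64(0.105)), (np.float64(0.529), np.float64(0.101)), (np.float64(0.527), np.float64(0.062)), (np.float64(0.525), np.float64(0.07)), (np.float64(0.523), np.float64(0.066)), (np.float64(0.521), np.float64(0.066))]
0.5338686232432094 [0.12261543 0.18278263] [0.10415073 0.10618534]
panel [0.45493758 0.46163828 0.46865149]
[0.68349071 0.74608311] [0.17369487 0.23547645]
```

Run:
```python
from h import *
for fn in ['s4','s3']:
    W=cloud(fn)[110:200,190:275].reshape(-1,3);d=W@D-(.579 if fn=='s4' else .582);n=W@N;z=W[:,2]-.1
    for a in np.arange(-.02,.2,.01):
        k=(z>a)&(z<=a+.01)&(n>.10)&(n<.225)&(abs(d)<.1)&((z<.04)|True)
        k&=~((d>.028)&(z<.025))
        if k.sum(): print(fn,round(a,2),d[k].min().round(3),d[k].max().round(3),n[k].min().round(3))
```

```text
s4 -0.02 -0.029 0.023 0.166
s4 -0.01 -0.028 0.028 0.132
s4 0.0 -0.03 0.028 0.126
s4 0.01 -0.037 0.026 0.166
s4 0.02 -0.048 0.082 0.1
s4 0.03 -0.054 0.082 0.11
s4 0.04 -0.059 0.051 0.16
s4 0.05 -0.062 0.057 0.158
s4 0.06 -0.067 0.061 0.158
s4 0.07 -0.068 0.062 0.156
s4 0.08 -0.055 0.046 0.157
s4 0.09 -0.043 0.038 0.164
s4 0.1 -0.04 0.034 0.14
s4 0.11 -0.04 0.034 0.139
s4 0.12 -0.04 0.033 0.139
s4 0.13 -0.04 0.034 0.139
s4 0.14 -0.039 0.034 0.139
s4 0.15 -0.039 0.032 0.14
s4 0.16 -0.042 0.037 0.137
s4 0.17 -0.042 0.037 0.136
s4 0.18 -0.043 0.037 0.136
s4 0.19 -0.03 0.03 0.114
s3 -0.01 -0.009 0.027 0.131
s3 0.0 -0.009 0.027 0.127
s3 0.01 -0.015 0.011 0.167
s3 0.02 -0.016 0.079 0.101
s3 0.03 -0.016 0.077 0.101
s3 0.04 -0.027 0.023 0.163
s3 0.05 -0.041 0.036 0.164
s3 0.06 -0.046 0.042 0.162
s3 0.07 -0.055 0.048 0.158
s3 0.08 -0.063 0.057 0.16
s3 0.09 -0.065 0.057 0.157
s3 0.1 -0.052 0.049 0.157
s3 0.11 -0.045 0.039 0.157
s3 0.12 -0.039 0.036 0.146
s3 0.13 -0.039 0.034 0.14
s3 0.14 -0.04 0.033 0.139
s3 0.15 -0.039 0.033 0.14
s3 0.16 -0.04 0.034 0.138
s3 0.17 -0.04 0.032 0.14
s3 0.18 -0.033 0.026 0.143
s3 0.19 -0.028 0.021 0.137
```

Call:
apply_moves(moves=[{"gripper": 0.3, "dx": 0, "dy": 0, "dz": 0, "ax": 0, "ay": 0, "az": 0}, {"gripper": 0.3, "dx": 0, "dy": 0, "dz": 0, "ax": 0, "ay": 0, "az": 0}, {"gripper": 0.3, "dx": 0, "dy": 0, "dz": 0, "ax": 0, "ay": 0, "az": 0}, {"gripper": 0.3, "dx": 0, "dy": 0, "dz": -0.015, "ax": 0, "ay": 0, "az": 0}, {"gripper": 0.3, "dx": 0, "dy": 0, "dz": -0.02, "ax": 0, "ay": 0, "az": 0}, {"gripper": 0.3, "dx": 0, "dy": 0, "dz": -0.025, "ax": 0, "ay": 0, "az": 0}, {"gripper": 0.3, "dx": 0, "dy": 0, "dz": -0.025, "ax": 0, "ay": 0, "az": 0}, {"gripper": 0.3, "dx": 0, "dy": 0, "dz": -0.025, "ax": 0, "ay": 0, "az": 0}, {"gripper": 0.21, "dx": 0, "dy": 0.025, "dz": 0, "ax": 0, "ay": 0, "az": 0}, {"gripper": 0.21, "dx": 0, "dy": 0.03, "dz": 0, "ax": 0, "ay": 0, "az": 0}, {"gripper": 0.21, "dx": 0, "dy": 0.03, "dz": 0, "ax": 0, "ay": 0, "az": 0}, {"gripper": 0.21, "dx": 0, "dy": 0.03, "dz": 0, "ax": 0, "ay": 0, "az": 0}, {"gripper": 0.21, "dx": 0, "dy": 0, "dz": 0, "ax": 0, "ay": 0, "az": 0}])

```text
t: 10.75
tcp_pos: [0.5509, 0.1223, 0.1648]
tool_rot: [2.336, 2.1, 0.001]
ft_force: [-0.8, 0.1, 0.6]
opening: 0.018
```

Run:
```python
from h import *
s=robot.observe();print(s['t'],s['tcp_pos'],s['tcp_pos']@D,s['joints'].round(3),s['opening'])
# grasp point to TCP = .045 along tool z
for off in (.11,0.): 
    Rt=target(1,-12); 
    print(delta(pt(.534,.178,.099)+Rt[:,2]*(.046-off),Rt), 'relative to tilted frame')
grab('wrist','w6');grab('side','s6')
W=cloud('w6');
m=(abs(W[...,2]-.101)<.01)&(abs(W@D-.534)<.03); Q=W[m]; print(len(Q),np.percentile(Q@D,[5,50,95]),np.percentile(Q@N,[2,98]))
W=cloud('s6');
m=(abs(W[...,2]-.105)<.008)&(W@D>.44)&(W@D<.48)&(abs(W@N-.18)<.13); Q=W[m]; print('panel',len(Q),np.percentile(Q@D,[2,50,98]))
```

```text
10.75 [0.5509134  0.12228887 0.16483975] 0.5349561797359224 [ 0.136  0.423  1.658 -0.     1.06   0.242] 0.017961238322978947
(array([-0.0017, -0.0143,  0.0032]), array([-2.087e-01, -1.000e-04, -5.000e-04])) relative to tilted frame
(array([-0.0017,  0.0085,  0.1108]), array([-2.087e-01, -1.000e-04, -5.000e-04])) relative to tilted frame
1607 [0.52911195 0.53426746 0.53866838] [0.12965039 0.23278926]
panel 213 [0.44192423 0.46732601 0.46806853]
```

View pics/w6.png

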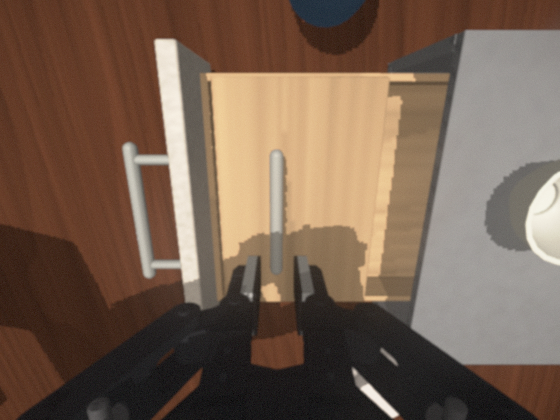

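The wrist view shows the lid bar at about (277,210), centred between the jaws. Its measured d is 0.534 and n runs 0.13–0.23, both as expected. Next I tilt by −12° and descend.

Call:
apply_moves(moves=[{"gripper": 0.21, "dx": -0.002, "dy": -0.014, "dz": 0.003, "ax": 0, "ay": 0, "az": 0}, {"gripper": 0.21, "dx": 0, "dy": 0, "dz": 0, "ax": -0.105, "ay": 0, "az": 0}, {"gripper": 0.21, "dx": 0, "dy": 0, "dz": 0, "ax": -0.104, "ay": 0, "az": 0}, {"gripper": 0.21, "dx": 0, "dy": 0, "dz": 0.02, "ax": 0, "ay": 0, "az": 0}, {"gripper": 0.21, "dx": 0, "dy": 0, "dz": 0.02, "ax": 0, "ay": 0, "az": 0}, {"gripper": 0.21, "dx": 0, "dy": 0, "dz": 0.02, "ax": 0, "ay": 0, "az": 0}, {"gripper": 0.21, "dx": 0, "dy": 0, "dz": 0.015, "ax": 0, "ay": 0, "az": 0}, {"gripper": 0.21, "dx": 0, "dy": 0, "dz": 0, "ax": 0, "ay": 0, "az": 0}])

```text
t: 11.85
tcp_pos: [0.5504, 0.1204, 0.0872]
tool_rot: [2.215, 1.993, 0.207]
ft_force: [-0.2, 0.5, 0.3]
opening: 0.0179
```

Run:
```python
from h import *
s=robot.observe();print(s['t'],s['tcp_pos'],s['ft_force'],s['joints'].round(3),s['opening'])
Rt=target(1,-12);print(delta(pt(.534,.180,.099)+Rt[:,2]*.046,Rt))
grab('wrist','w7');grab('side','s7')
a=cv2.imread('pics/s7.png')[110:260,150:300];b=cv2.imread('pics/w7.png')[130:340,180:390]
cv2.imwrite('pics/c7.png',np.hstack([cv2.resize(a,(400,400),interpolation=2),cv2.resize(b,(400,400),interpolation=2)]))
```

```text
11.85 [0.55038279 0.12040351 0.08724932] [-0.18643478  0.53831374  0.28414614] [ 0.161  0.45   1.869 -0.093  0.625  0.336] 0.017866645371144983
(array([0.0023, 0.0019, 0.0344]), array([-0.0021,  0.0004,  0.0003]))
```

View pics/c7.png

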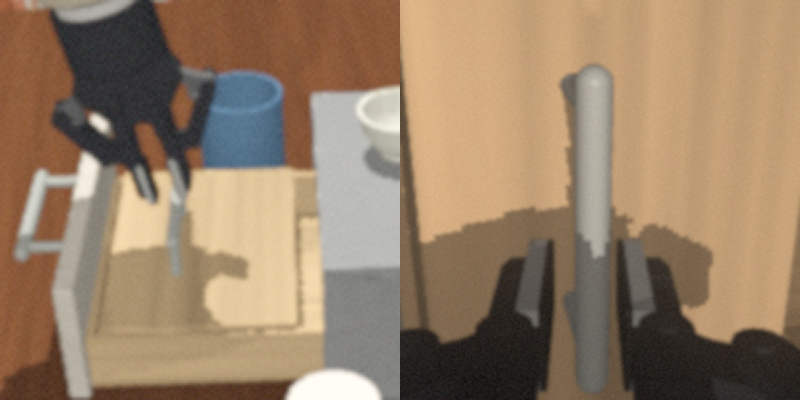

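The jaws are lined up around the bar (wrist crop, bar between the pads), with 34 mm still to descend.

Call:
apply_moves(moves=[{"gripper": 0.21, "dx": 0.002, "dy": 0.002, "dz": 0, "ax": 0, "ay": 0, "az": 0}, {"gripper": 0.21, "dx": 0, "dy": 0, "dz": 0.01, "ax": 0, "ay": 0, "az": 0}, {"gripper": 0.21, "dx": 0, "dy": 0, "dz": 0.01, "ax": 0, "ay": 0, "az": 0}, {"gripper": 0.21, "dx": 0, "dy": 0, "dz": 0.01, "ax": 0, "ay": 0, "az": 0}, {"gripper": 0.21, "dx": 0, "dy": 0, "dz": 0.003, "ax": 0, "ay": 0, "az": 0}, {"gripper": 0.21, "dx": 0, "dy": 0, "dz": 0, "ax": 0, "ay": 0, "az": 0}])

```text
t: 12.7
tcp_pos: [0.56, 0.1215, 0.0556]
tool_rot: [2.215, 1.993, 0.208]
ft_force: [1.0, 0.3, -0.3]
opening: 0.0176
```

Run:
```python
from h import *
s=robot.observe();print(s['t'],s['tcp_pos'],s['ft_force'],s['joints'].round(3),s['opening'])
grab('wrist','w8');grab('side','s8')
a=cv2.imread('pics/s8.png')[110:260,150:300];b=cv2.imread('pics/w8.png')[130:340,180:390]
cv2.imwrite('pics/c8.png',np.hstack([cv2.resize(a,(400,400),interpolation=2),cv2.resize(b,(400,400),interpolation=2)]))
```

```text
12.7 [0.56004182 0.12146544 0.05563378] [ 0.99796591  0.27880287 -0.30467494] [ 0.16   0.517  1.86  -0.102  0.566  0.346] 0.01762954489731214
```

View pics/c8.png

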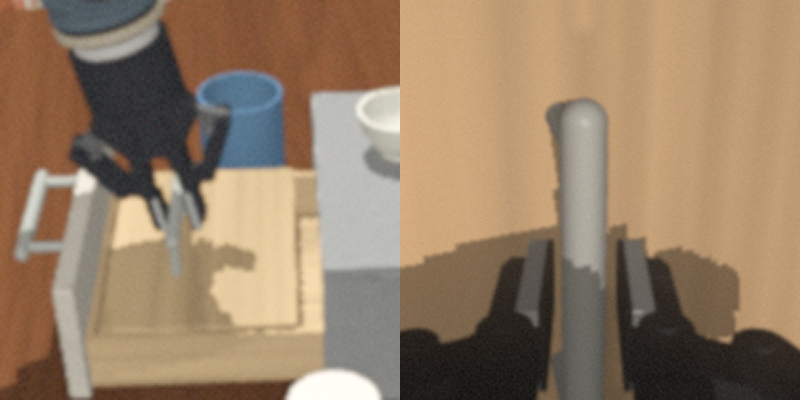

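The bar is between the pads with no contact force. Closing now.

Call:
apply_moves(moves=[{"gripper": 0, "dx": 0, "dy": 0, "dz": 0, "ax": 0, "ay": 0, "az": 0}, {"gripper": 0, "dx": 0, "dy": 0, "dz": 0, "ax": 0, "ay": 0, "az": 0}, {"gripper": 0, "dx": 0, "dy": 0, "dz": 0, "ax": 0, "ay": 0, "az": 0}, {"gripper": 0, "dx": 0, "dy": 0, "dz": 0, "ax": 0, "ay": 0, "az": 0}])

```text
t: 13.3
tcp_pos: [0.5602, 0.1215, 0.0562]
tool_rot: [2.214, 1.992, 0.209]
ft_force: [-1.7, -0.8, 2.1]
opening: 0.0089
```

Run:
```python
from h import *
s=robot.observe();print(s['t'],s['tcp_pos'],s['ft_force'],s['opening'])
R0=rot(s['tool_rot']); H=pt(.629,.178,.059)
ax=-N if 0 else N
for ang in (3,45):
  Q=R.from_rotvec(np.radians(ang)*N).as_matrix()  # check: -D -> +z ?
  print('check',Q@(-D))
  p1=H+Q@(s['tcp_pos']-H); print(ang,'shift tool',(R0.T@(p1-s['tcp_pos'])).round(5),'turn',R.from_matrix(R0.T@Q@R0).as_rotvec().round(5), p1)
```

```text
13.3 [0.56022249 0.12153059 0.05619642] [-1.74660765 -0.79252954  2.06680854] 0.008905696171631295
check [-0.99306747  0.10525187  0.05233596]
3 shift tool [ 0.       0.00089 -0.00435] turn [5.236e-02 1.000e-05 1.000e-05] [0.56019202 0.12153381 0.06063346]
check [-0.70316841  0.07452644  0.70710678]
45 shift tool [ 0.       0.03495 -0.05465] turn [7.854e-01 1.400e-04 1.000e-04] [0.58292292 0.11912464 0.11691422]
```

Call:
apply_moves(moves=[{"gripper": 0, "dx": 0, "dy": 0.0009, "dz": -0.00435, "ax": 0.0524, "ay": 0, "az": 0}, {"gripper": 0, "dx": 0, "dy": 0.0009, "dz": -0.00435, "ax": 0.0524, "ay": 0, "az": 0}, {"gripper": 0, "dx": 0, "dy": 0.0009, "dz": -0.00435, "ax": 0.0524, "ay": 0, "az": 0}, {"gripper": 0, "dx": 0, "dy": 0.0009, "dz": -0.00435, "ax": 0.0524, "ay": 0, "az": 0}, {"gripper": 0, "dx": 0, "dy": 0.0009, "dz": -0.00435, "ax": 0.0524, "ay": 0, "az": 0}, {"gripper": 0, "dx": 0, "dy": 0, "dz": 0, "ax": 0, "ay": 0, "az": 0}])

```text
t: 14.05
tcp_pos: [0.5626, 0.1212, 0.0777]
tool_rot: [-2.306, -2.074, 0.055]
ft_force: [-0.3, 1.1, -1.9]
opening: 0.0088
```

Run:
```python
from h import *
s=robot.observe();print(s['t'],s['tcp_pos'],s['ft_force'],s['torque'],s['opening'],s['joints'].round(3))
grab('side','s9')
```

```text
14.05 [0.56258845 0.12124022 0.0777498 ] [-0.30001282  1.11220353 -1.9132984 ] [ 0.09672864 -0.12384962  0.02276689] 0.008798625920179643 [0.125 0.58  1.65  0.015 0.964 0.222]
```

View pics/s9.png

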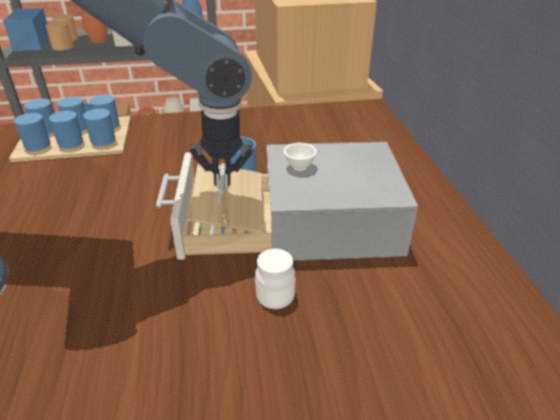

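The lid is lifting: the tiles show at about (220,230) under its near edge. The force is only about 2 N, so I'll continue.

Call:
apply_moves(moves=[{"gripper": 0, "dx": 0, "dy": 0.0009, "dz": -0.00435, "ax": 0.0524, "ay": 0, "az": 0}, {"gripper": 0, "dx": 0, "dy": 0.0009, "dz": -0.00435, "ax": 0.0524, "ay": 0, "az": 0}, {"gripper": 0, "dx": 0, "dy": 0.0009, "dz": -0.00435, "ax": 0.0524, "ay": 0, "az": 0}, {"gripper": 0, "dx": 0, "dy": 0.0009, "dz": -0.00435, "ax": 0.0524, "ay": 0, "az": 0}, {"gripper": 0, "dx": 0, "dy": 0.0009, "dz": -0.00435, "ax": 0.0524, "ay": 0, "az": 0}, {"gripper": 0, "dx": 0, "dy": 0, "dz": 0, "ax": 0, "ay": 0, "az": 0}])

```text
t: 14.85
tcp_pos: [0.5702, 0.1204, 0.0983]
tool_rot: [-2.15, -1.934, 0.307]
ft_force: [-1.4, -0.2, 0.1]
opening: 0.0093
```

Call:
apply_moves(moves=[{"gripper": 0, "dx": 0, "dy": 0.0009, "dz": -0.00435, "ax": 0.0524, "ay": 0, "az": 0}, {"gripper": 0, "dx": 0, "dy": 0.0009, "dz": -0.00435, "ax": 0.0524, "ay": 0, "az": 0}, {"gripper": 0, "dx": 0, "dy": 0.0009, "dz": -0.00435, "ax": 0.0524, "ay": 0, "az": 0}, {"gripper": 0, "dx": 0, "dy": 0, "dz": 0, "ax": 0, "ay": 0, "az": 0}])

```text
t: 15.35
tcp_pos: [0.5773, 0.1196, 0.1096]
tool_rot: [-2.05, -1.845, 0.443]
ft_force: [-1.5, -1.1, 1.5]
opening: 0.0094
```

Run:
```python
from h import *
s=robot.observe();print(s['t'],s['tcp_pos'],s['ft_force'],s['torque'],s['opening'],s['joints'].round(3))
grab('side','s10');grab('wrist','w10');grab('top','t10')
```

```text
15.35 [0.57732111 0.11962601 0.10955158] [-1.49250423 -1.10360919  1.4833674 ] [-0.10081462 -0.01246381  0.00575698] 0.009376706364898289 [0.084 0.783 1.264 0.085 1.558 0.168]
```

View pics/s10.png

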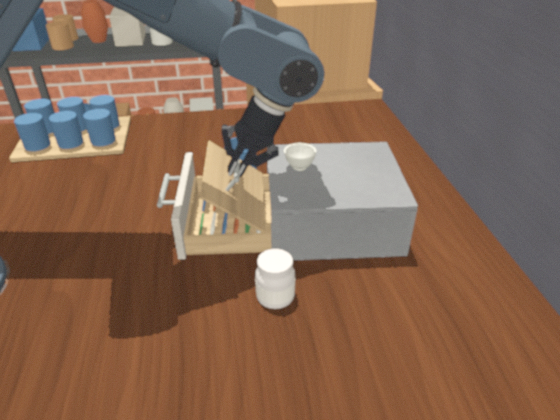

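View pics/w10.png

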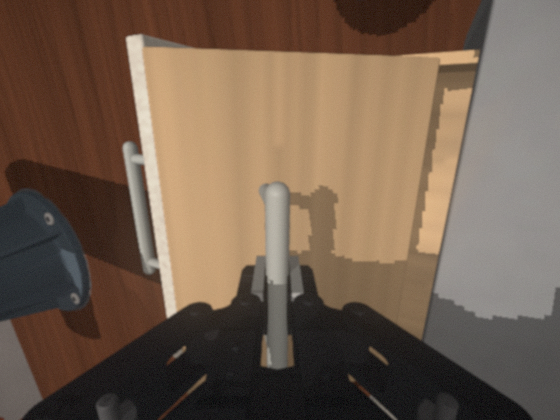

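The lid is lifting with the tool, and the bowl at (300,157) sits close to the right knuckle at (265,155). I'll measure the lid angle by plane fit and the clearance.

```bash
cat > ang.py <<'E'
from h import *
import sys
def lid(fn,box):
    W=cloud(fn)[box[0]:box[1],box[2]:box[3]].reshape(-1,3);W=W[~np.isnan(W).any(1)]
    for _ in range(3):
        c=W.mean(0);n=np.linalg.svd(W-c,full_matrices=False)[2][2];r=abs((W-c)@n);W=W[r<max(.002,2*r.std())] if r.max()>.003 else W
    n*=np.sign(n[2]);print(fn,'lid angle',np.degrees(np.arccos(n[2])),'along D',n@D,'rms',r.std(),len(W))
E
python3 - <<'E'
from ang import *
lid('w10',(90,180,180,400)); lid('w10',(80,170,180,250))
W=cloud('s10');
K=W[110:185,215:282].reshape(-1,3);K=K[(K[:,2]>.14)&(K@N<.24)&(K@D>.62)]
i=np.argsort(-(K@D))[:5];print('knuckle max d',[(k@D,k@N,k[2]) for k in K[i]])
for a in np.arange(.64,.72,.01):
    k=K[(K@D>a)&(K@D<a+.01)]
    if len(k): print(round(a,2),k[:,2].min(),k[:,2].max(), (k@N).min(),(k@N).max())
B=W[143:172,283:318].reshape(-1,3);B=B[B[:,2]>.145];print('bowl',np.percentile(B@D,[1,99]),np.percentile(B@N,[1,99]),B[:,2].max())
p=cloud('t10');
E
```

```text
w10 lid angle 37.46620234144385 along D 0.6082831019288633 rms 0.0003854701854605311 19721
w10 lid angle 37.41881786379809 along D 0.607627679566956 rms 0.000399384019582199 6278
knuckle max d [(np.float64(0.6732927213857487), np.float64(0.1634982548694445), np.float64(0.2739937579816113)), (np.float64(0.6732260778355956), np.float64(0.1625763226903597), np.float64(0.2576557898567948)), (np.float64(0.6731593556536974), np.float64(0.1610435664717998), np.float64(0.27306810374283924)), (np.float64(0.6729930428948492), np.float64(0.15813388408877513), np.float64(0.2640242831235383)), (np.float64(0.6729627691176315), np.float64(0.1572861378322373), np.float64(0.2789522076486029))]
0.64 0.16631877974665432 0.2908587143517037 0.13740332541339378 0.1922995837114162
0.65 0.17348448206029932 0.29015085834066195 0.1407598942636339 0.18232353957352437
0.66 0.17709761794617002 0.2920864613014626 0.14227914364491986 0.18969287112278693
0.67 0.2523167179742627 0.292963775944192 0.14016166325028434 0.16489256174650901
bowl [0.68326411 0.74671595] [0.17125673 0.23853787] 0.17203374335452182
```

View pics/t10.png

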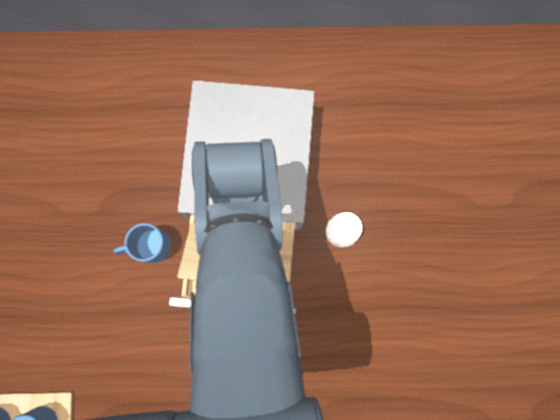

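The lid is at 37.5°. Turning the tool another 7° would bring the knuckle down to the bowl rim (d≈0.683, z≈0.172). So I'll do the rest as a straight shift, letting the round bar turn in the pads. That keeps about 10 mm of height over the bowl.

Call:
apply_moves(moves=[{"gripper": 0, "dx": 0, "dy": 0.0014, "dz": -0.0019, "ax": 0, "ay": 0, "az": 0}, {"gripper": 0, "dx": 0, "dy": 0.0014, "dz": -0.0019, "ax": 0, "ay": 0, "az": 0}, {"gripper": 0, "dx": 0, "dy": 0.0014, "dz": -0.0019, "ax": 0, "ay": 0, "az": 0}, {"gripper": 0, "dx": 0, "dy": 0, "dz": 0, "ax": 0, "ay": 0, "az": 0}])

```text
t: 16.0
tcp_pos: [0.5835, 0.119, 0.113]
tool_rot: [-2.049, -1.844, 0.444]
ft_force: [-1.7, -0.3, -3.3]
opening: 0.0089
```

Run:
```python
from ang import *
s=robot.observe();print(s['t'],s['tcp_pos'],s['ft_force'],s['opening'])
grab('side','s11');grab('wrist','w11');lid('w11',(90,180,180,400)); lid('w11',(80,170,180,250))
W=cloud('s11');
K=W[110:185,215:284].reshape(-1,3);K=K[(K[:,2]>.14)&(K@N<.24)&(K@D>.62)]
for a in np.arange(.65,.70,.01):
    k=K[(K@D>a)&(K@D<a+.01)]
    if len(k): print(round(a,2),k[:,2].min())
a=cv2.imread('pics/s11.png')[110:260,170:340];cv2.imwrite('pics/c11.png',cv2.resize(a,(600,530)))
```

```text
16.0 [0.58354398 0.11898011 0.1129713 ] [-1.66269035 -0.28897122 -3.32582501] 0.008911630970348626
w11 lid angle 41.505971918370726 along D 0.6626841273985166 rms 0.00037125343118412876 19737
w11 lid angle 41.593455012033075 along D 0.6638240780406091 rms 0.0003939097783941576 6277
0.65 0.17238801434236134
0.66 0.17744449377813365
0.67 0.18532888971586003
```

View pics/c11.png

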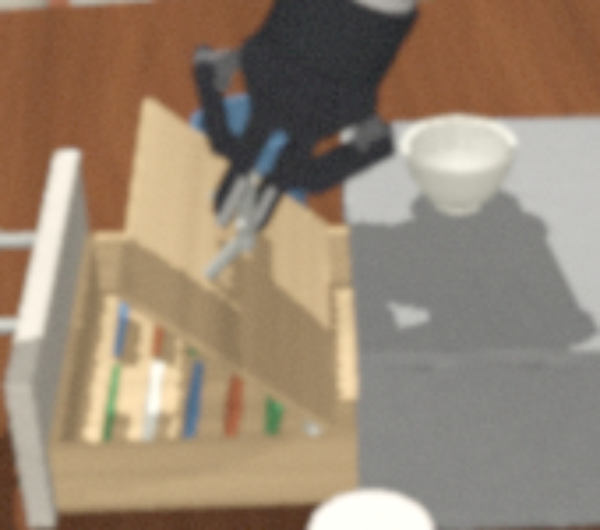

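The lid is at 41.5° and the knuckle is clear of the bowl. Two more small steps.

Call:
apply_moves(moves=[{"gripper": 0, "dx": 0, "dy": 0.0014, "dz": -0.0019, "ax": 0, "ay": 0, "az": 0}, {"gripper": 0, "dx": 0, "dy": 0.0014, "dz": -0.0017, "ax": 0, "ay": 0, "az": 0}, {"gripper": 0, "dx": 0, "dy": 0, "dz": 0, "ax": 0, "ay": 0, "az": 0}, {"gripper": 0, "dx": 0, "dy": 0, "dz": 0, "ax": 0, "ay": 0, "az": 0}, {"gripper": 0, "dx": 0, "dy": 0, "dz": 0, "ax": 0, "ay": 0, "az": 0}, {"gripper": 0, "dx": 0, "dy": 0, "dz": 0, "ax": 0, "ay": 0, "az": 0}])

```text
t: 16.85
tcp_pos: [0.5877, 0.1185, 0.1148]
tool_rot: [-2.049, -1.844, 0.444]
ft_force: [-1.8, -1.0, -9.3]
opening: 0.0092
```

Run:
```python
from ang import *
s=robot.observe();print(s['t'],s['tcp_pos'],s['ft_force'],s['opening'],abs(s['qd']).max())
grab('side','s12');grab('wrist','w12');lid('w12',(90,180,180,400)); lid('w12',(80,170,180,250))
W=cloud('s12')
m=(abs(W[...,2]-.105)<.008)&(W@D>.44)&(W@D<.48)&(abs(W@N-.18)<.13); Q=W[m]; print('panel',len(Q),np.percentile(Q@D,[2,50,98]))
for nm,(v0,v1,u0,u1),zm in [('bowl',(143,172,285,318),.145),('jar',(250,306,252,300),.02),]:
    for f in ('s5','s12'):
        B=cloud(f)[v0:v1,u0:u1].reshape(-1,3);B=B[B[:,2]>zm];print(nm,f,np.median(B,0).round(4))
d=cv2.absdiff(cv2.imread('pics/s5.png'),cv2.imread('pics/s12.png'))[138:165,226:240].mean();print(d)
a=cv2.imread('pics/s12.png')[110:260,170:340];cv2.imwrite('pics/c12.png',cv2.resize(a,(600,530)))
```

```text
16.85 [0.58765511 0.11853908 0.11481752] [-1.78849902 -0.97942581 -9.29407974] 0.009232271625133095 0.0011698420498044131
w12 lid angle 43.93049051892647 along D 0.693774451902787 rms 0.0003652828766992936 19700
w12 lid angle 43.95181015535177 along D 0.6940377410272409 rms 0.000386569911144993 6262
panel 222 [0.44162723 0.47072985 0.47143807]
bowl s5 [0.7339 0.1415 0.1603]
bowl s12 [0.7335 0.1415 0.16  ]
jar s5 [ 0.6395 -0.137   0.0683]
jar s12 [ 0.6393 -0.1371  0.0683]
49.135802469135804
```

View pics/c12.png

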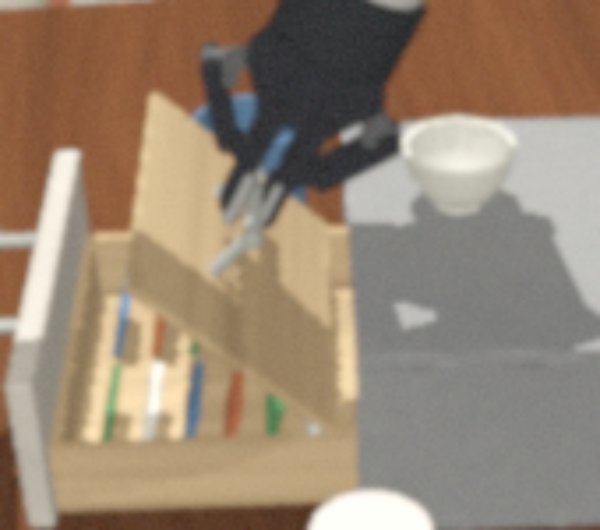

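The lid is held at about 44° with the arm still. The bowl and jar haven't moved, and the drawer panel is within about 3 mm of where I left it. Handing in.

```bash
python3 -c "
from rig import robot
print(robot.hand_in()); s=robot.observe(); print(s['t'],s['ft_force'],s['opening'])"
```

```text
the job is handed in; nothing more can be done
None
the job is handed in; nothing more can be done
```

I pulled the drawer out by its handle, lifted the dust lid by its bar, and handed the job in at about 17 s with the gripper still holding the lid up. No verdict is reported, so these are my own last checks before hand-in:

- **Lid:** plane fits to the wrist depth gave 43.9° and 44.0°, with the arm still, the grip closed on the bar at 9 mm opening, and about 9 N at the wrist.
- **Drawer:** out about 0.175 m by my estimate. The panel moved back in about 3 mm during the lift. I never felt the stop itself, so "fully out" rests on position measurements.
- **Jar and bowl:** their measured positions changed by less than 1 mm between the drawer pull and the last check.
- **Mug:** I only checked it by eye. It looked unmoved in the top view after most of the lift. My image-difference check on it was no use, because the arm partly hid it.

**Disagreements and changes:**
- **Fingertip position:** the real fingertips sit about 26 mm behind the stated TCP. The first grip on the handle closed on top of the bar (7 N), so I backed off and gripped deeper; the lid grip used the corrected depth.
- **Refused moves:** the first two move calls were rejected for missing keys and moved nothing.
- **Last 6.5° of lift:** I did this as a straight shift, letting the bar turn in the pads, so the gripper stayed clear of the bowl.

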